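# Free the wire spool from its bayonet arbor and stand it in the tray

## Robot

A 6-joint arm with a two-finger parallel gripper is mounted at the origin on a cart in front of the work surface, level with it; the furniture and walls round the work are solid. World frame = base frame: x ahead of the robot, y to its left, z up, the work surface at z = 0. Lengths are in m, angles in rad, forces in N, time in s.
With the tool pointing down it reaches from about 0.325 to 0.9 m from the base axis. Payload 3.5 kg.
Tool frame: the origin (TCP) lies midway between the tips of the shut fingers; the grasp point (between the pads) lies 19 mm behind it; z points along the fingers, y is the line along which they close (so a half turn about z gives the same grasp; the last joint's range is limited). The gripper opens to 85 mm and grips with 20 to 120 N. Pads are 22 mm wide; open, the fingers measure 114 mm over their backs; the gripper's body (76 mm by 85 mm) begins 54 mm behind the grasp point. The pads swing forward as they close: fully open they stand 13 mm farther back than shut.
Start: joints at [-1.372, 0.276, -0.026, 1.268, 0, 1.467], TCP at [0.186, -0.597, 0.231] pointing down, gripper open.
Joint ranges: [-3.12, 3.12], [-0.85, 1.88], [-1.08, 1.24], [-1.95, 2.15], [-1.57, 1.53], [-3.14, 3.14]. Speed limits (rad/s): [2.57, 2.57, 3.14, 3.14, 3.14, 3.14].

## Interface

Orientations are given as a unit quaternion [x, y, z, w].
In Python, from plant import * gives the robot as it stands.
- The arm moves only by the shell command python3 -m inch 'ROWS' [FORCE]. ROWS is JSON, a list of rows, each an object of numbers: "x", "y", "z": the shift along the tool's x, y, z in mm; "ax", "ay", "az": the turn, a rotation vector about the tool's x, y, z in rad; "jaw": the opening, from 0 (shut) to 1 (fully open). A call has exactly 8 rows; each row is the pose to reach, as a shift and turn from the pose commanded when the call began, along the tool's axes at that moment; what a row does not reach only later rows make up. A row lasts 1/10 s, in which the tool goes at most 50 mm and 8.59 degrees, less where a joint would pass 70% of its speed; a pose out of reach is approached as far as the arm can. A call with a gripper value outside its range is refused whole. The fingers move at their own pace and stop on an object; FORCE is the grip in N (left out, the last holds). Time passes only in rows, so rows that repeat a pose let the fingers close, or fill a call up. It gives the time, the measured TCP pose, the force, the opening and the grip force at its end, in the units of the state.
- state(): the state, without advancing time (a new reading comes with each control period).
- capture(name): name is "scene" or "top"; returns the picture (400x640x3 uint8, blue, green, red); there is no depth.
- get_calibration(name): a dict with "intrinsics" (3x3 intrinsics, pixels), "rvec" (rotation vector, rad) and "tvec" (3), from world to camera coordinates, as OpenCV has them. Camera axes: x right, y down, z forward; pixel columns grow to the right and rows downward; lengths in m; the calibration is good to about 2 mm. A picture is of the moment at which its call begins. get_calibration takes no time and is no camera call.
- close_job(): hands the job in; it is judged then, once.
The state is a dict: "time": time; "qpos": joint angles; "joint_vel": joint speeds; "joint_efforts": joint torques, N m; "ee_pos": TCP position; "tool_rot": TCP orientation; "ft_force": force on the tool from outside, world axes, zero at the start; "moment": the same for the moment, N m; "gripper_width": finger opening in m; "grip_force": force on a finger pad.
Only numpy, scipy, OpenCV 4.12 (cv2) and the standard library are available. Lean on these libraries where they do the work, as an engineer would, in place of code of your own. Each camera call takes 0.05 s, during which the arm holds its last target. There are 200 camera calls.

## Task

Take the copper-wire spool off the upright arbor of the bench wire dispenser. A bayonet holds it down: turn it, feeling with a light pull for the angle at which its two slots come under the arbor's cross-pin, then draw it straight up off the arbor without forcing it. Set it down gently, same way up and flat on the floor of the shallow grey tray, clear of the small spool standing there, and disturb nothing else.

Things in the scene. Friction and masses are not known exactly. Their poses are not given: they have to be found in the camera images.
- spool_center (a point): Centre (on the axis, half-way up) of the loose copper-wire spool on the dispenser: two black rubberised flanges 60 mm in diameter and 4.5 mm thick, a copper winding 51 mm in diameter between them, 36 mm high over all, 0.15 to 0.31 kg. z points up along its axis; x along the slots of its insert.
- spool_insert (a point): Centre of the spool's bright metal insert, flush with the top flange, 5 mm thick: a 17 mm round bore with two open slots 13 mm wide reaching 13.5 mm from the axis, along this point's +x and -x; below it the bore is 27 mm wide. It passes the cross-pin only while the slots lie along the pin to within about 0.25 rad, either way round. It may be turned either way.
- arbor_tip (a point): Tip of the dispenser's upright steel arbor, on its axis, 89 mm above the bench, 12 mm in diameter. The spool sits on a disc 48 mm in diameter, 53 mm below the tip and 36 mm above the bench, with 2.5 mm of sideways play; held off the arbor's axis it rubs and pushes back.
- cross_pin (a point): Middle of the brass cross-pin through the arbor, 5 mm thick, 22 mm long, level, 11 mm below the tip. Its angle differs each time and is NOT told by this point's axes (they are the dispenser's), but at the start it is never in line with the slots. A spool not in line lifts 4 mm and is then held. The arbor is braked: it and its pin hold their angle up to 0.5 N m.
- dispenser: Bench wire dispenser, fixed: green base 165 x 92 mm and 14 mm high with the arbor's bearing on it (46 mm in diameter, up to 31 mm high). Origin on the arbor's axis at bench height, z up. On the base, 92 mm from the axis towards -x, stands a wire guide with a white eyelet, 69 mm high.
- tray: Shallow grey tray, fixed, 125 mm (its x) by 205 mm (its y), 14 mm high, walls and floor 4 mm thick. Origin under its centre at bench height. The small grey spool stands in its -y half; the free place is on its long centre line, about 42 mm from the middle towards +y.
- grey_spool_center (a point): Centre (half-way up) of the small grey spool of wire standing in the tray, 44 mm in diameter, 34 mm high; to be left where it stands.
- side_cutters: Side cutters with blue handles, 130 x 50 x 12 mm, lying on the bench; origin under the middle. Leave alone.
- nut_driver: Nut driver with yellow and black handle, 174 mm long, 29 mm thick, lying on the bench; origin under the middle. Leave alone.
- tape_amber: Roll of amber tape, 70 mm across, 19 mm high, lying flat; origin under the middle. Leave alone.
- loupe: Black loupe, 41 mm across, 36 mm high, standing; origin under the middle. Leave alone.
Mind the look-alikes: they are no part of the job. Leave any yellow look-alike of the part that bears grey_spool_center alone.

How it is judged:
By the outcome, as a careful person would: the job done as asked, in the order asked, and still so for the second after the job is handed in, with the robot touching nothing.
It also fails if it takes over 64 s, if anything falls off the work surface, if the arm or the gripper's body presses on something with over 40 N, if the wrist force passes 120 N, or if a joint passes its speed limit or range.

## Working session

There is one attempt and no reset: what is moved stays moved. The work goes in short steps, Python scripts to look and compute and a shell command to move; the robot and the scene stay as the last step left them, time stands still between calls to the robot, and variables do not carry over. Pictures are saved under pics/ and viewed, at most 10 in all, crops included, and the job is handed in when it is done.

```bash
mkdir -p pics; ls
python3 - <<'E'
from plant import *
import cv2,numpy as np
for n in("scene","top"):
    im=capture(n);cv2.imwrite(f"pics/{n}0.png",im)
    c=get_calibration(n);R=cv2.Rodrigues(np.array(c["rvec"]))[0];print(n,c["intrinsics"],(-R.T@np.array(c["tvec"]).ravel()),R)
s=state();print(s)
E
```

```text
pics
scene [[498.32345116   0.         324.545377  ]
 [  0.         498.32345116 195.91733805]
 [  0.           0.           1.        ]] [-0.16324447  1.07815049  0.62621157] [[-0.84113169 -0.54045136  0.02024372]
 [-0.22895396  0.32192207 -0.91866548]
 [ 0.48997711 -0.77735353 -0.39451733]]
top [[460.36910168   0.         322.28059382]
 [  0.         460.36910168 204.01329579]
 [  0.           0.           1.        ]] [ 0.40376483 -0.00413606  1.3553267 ] [[-0.00482228 -0.99995206  0.00852175]
 [-0.99509301  0.00395631 -0.09886483]
 [ 0.09882638 -0.00895669 -0.99506438]]
{'time': 0.1, 'qpos': array([-1.37239510e+00,  2.77102661e-01, -2.77717209e-02,  1.26802603e+00,
       -1.82582172e-05,  1.46739903e+00]), 'joint_vel': array([-3.50695607e-04, -1.84367093e-03,  2.77540623e-03,  2.57166764e-04,
        7.39037917e-04, -5.71013846e-07]), 'joint_efforts': array([ 3.09765510e-04, -4.46710074e+01,  2.96127141e+01,  8.50069046e-03,
       -1.67094959e-04,  1.88036168e-06]), 'ee_pos': array([ 0.18561601, -0.5960365 ,  0.23022997]), 'tool_rot': array([ 9.88635745e-01,  1.50327165e-01, -5.90739806e-05, -1.05041976e-03]), 'ft_force': array([-0.02510896, -0.34834308, -0.34008441]), 'moment': array([0.02698263, 0.03292489, 0.00431928]), 'grip_force': 0.0, 'gripper_width': 0.08558588769830093}
```

View pics/scene0.png

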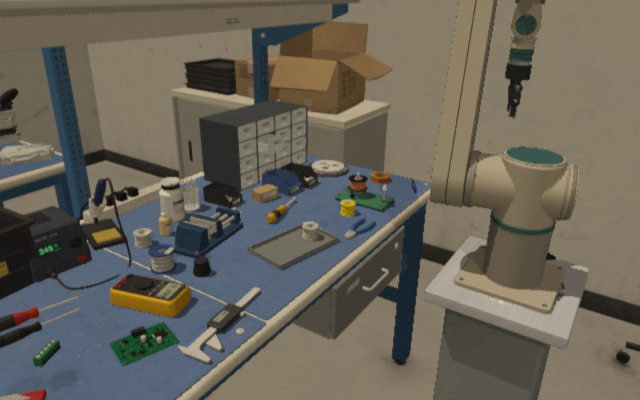

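View pics/top0.png

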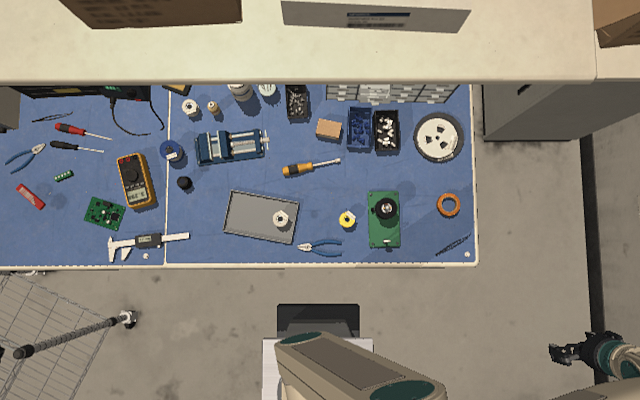

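The top view shows the dispenser (green) at about (384,218), with the spool at (386,208). The tray is at (262,217), the grey spool at (281,218), the yellow look-alike at (347,219) and the cutters at (320,246). The scene view has the spool at about (358,185). Next I'll zoom in and measure.

```bash
cat > h.py <<'E'
import cv2,numpy as np
from plant import *
from scipy.spatial.transform import Rotation as Ro
def cam(n):
    c=get_calibration(n);K=np.array(c["intrinsics"]);R=cv2.Rodrigues(np.array(c["rvec"]))[0];t=np.array(c["tvec"]).ravel();return K,R,t
def ray(n,u,v,z):
    K,R,t=cam(n);d=R.T@np.linalg.solve(K,[u,v,1]);o=-R.T@t;return o+d*(z-o[2])/d[2]
def proj(n,p):
    K,R,t=cam(n);q=K@(R@np.array(p)+t);return q[:2]/q[2]
E
python3 - <<'E'
from h import *
t=cv2.imread("pics/top0.png");s=cv2.imread("pics/scene0.png")
a=cv2.resize(t[185:253,362:412],None,fx=8,fy=8,interpolation=cv2.INTER_CUBIC)
b=cv2.resize(s[165:215,330:400],None,fx=5.7,fy=8,interpolation=cv2.INTER_CUBIC)
b=cv2.resize(b,(400,286));o=np.zeros((544,800,3),np.uint8);o[:,:400]=a;o[:286,400:]=b;cv2.imwrite("pics/z.png",o)
for nm,im,box in(("top",t,(185,250,215,310)),("base",t,(185,253,362,412))):
    y0,y1,x0,x1=box;h=cv2.cvtColor(im[y0:y1,x0:x1],cv2.COLOR_BGR2HSV)
    m=cv2.inRange(h,(45,60,30),(85,255,255)) if nm=="base" else cv2.inRange(h,(0,0,60),(179,60,255))
    cs=max(cv2.findContours(m,0,2)[0],key=cv2.contourArea);r=cv2.minAreaRect(cs+np.array([x0,y0],np.int32))
    P=np.array([ray("top",*p,0.014) for p in cv2.boxPoints(r)]);print(nm,r,P.round(4).tolist(),P.mean(0).round(4),np.linalg.norm(np.diff(P,axis=0),axis=1))
g=t[185:253,362:412].min(2)
m=(t[190:225,368:402].max(2)<75).astype(np.uint8)
cs=max(cv2.findContours(m,0,2)[0],key=cv2.contourArea);print(cv2.minEnclosingCircle(cs+np.array([368,190],np.int32)),cv2.boundingRect(cs+np.array([368,190],np.int32)))
print(ray("top",386,208,.072),ray("top",281,218,.038))
E
```

```text
top ((259.97735595703125, 216.12074279785156), (70.6439437866211, 43.73781204223633), 10.619654655456543) [[0.459, 0.2778, 0.014], [0.5849, 0.2563, 0.014], [0.5457, 0.0527, 0.014], [0.4204, 0.0761, 0.014]] [0.5025 0.1657 0.014 ] [0.12769538 0.20731639 0.12747693]
base ((383.5, 219.0), (56.0, 31.0), 90.0) [[0.5749, -0.1508, 0.014], [0.5745, -0.242, 0.014], [0.4106, -0.2385, 0.014], [0.411, -0.1484, 0.014]] [ 0.4928 -0.1949  0.014 ] [0.09123657 0.16397994 0.09014152]
((385.6083068847656, 212.70578002929688), 15.347638130187988) (371, 198, 29, 27)
[ 0.51928349 -0.19420194  0.072     ] [0.49480142 0.1024649  0.038     ]
```

View pics/z.png

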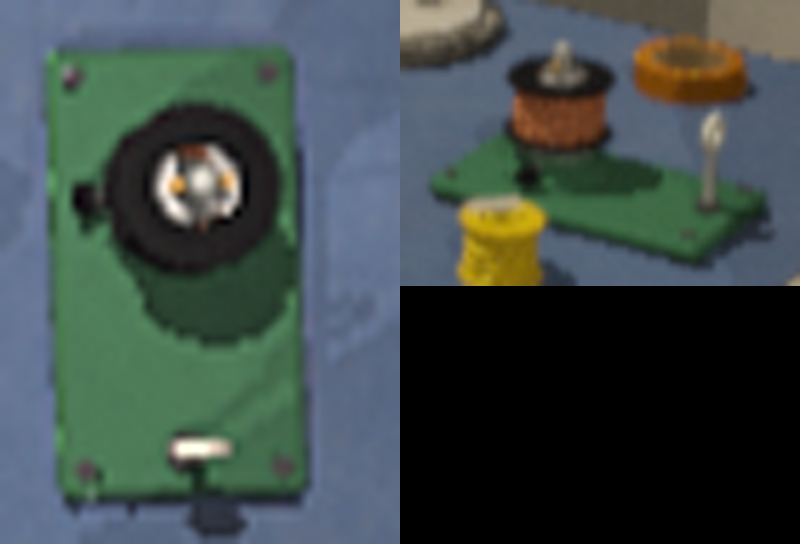

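The zoom shows the flange circle at top (386.1,208.4), with a radius of about 10.7 px (30 mm, as expected). The brass pin ends lie left and right, so the pin runs along world y. The slots, which are dark, run up and down along world x. A turn of about 1.5 rad is needed. A black knob stands beside the bearing.

```bash
cat >> h.py <<'E'
def tri(a,b):
    P=[]
    for n in("top","scene"):
        K,R,t=cam(n);P.append(K@np.c_[R,t])
    X=cv2.triangulatePoints(P[0],P[1],np.array(a,float),np.array(b,float)).ravel();return X[:3]/X[3]
def shift(p):
    s=state();return (Ro.from_quat(s["tool_rot"]).inv().apply(np.array(p)-s["ee_pos"])*1000).round(1)
E
python3 - <<'E'
from h import *
print("tip",ray("top",387.6,207.5,.089),tri((387.6,207.5),(358.4,172.3)),"spool",ray("top",386.1,208.4,.072),"scenetip",ray("scene",358.4,172.3,.089))
c=lambda u,v:(330+(u-400)/5.714,165+v/5.72)
print("spool top scene",ray("scene",*c(561,76),.072))
print("knob",tri((372.75,210),c(527,178)))
print(shift((.519,-.194,.19)))
E
```

```text
tip [ 0.51912362 -0.19614022  0.089     ] [ 0.51886344 -0.19629001  0.08892331] spool [ 0.51815704 -0.19446165  0.072     ] scenetip [ 0.51853483 -0.19622061  0.089     ]
spool top scene [ 0.514921   -0.18996659  0.072     ]
knob [ 0.51818178 -0.16306049  0.02075849]
[ 437.8 -284.7   40.9]
```

```bash
python3 -m inch '[{"x":30,"y":-20},{"x":70,"y":-45},{"x":110,"y":-71},{"x":150,"y":-97},{"x":190,"y":-123},{"x":230,"y":-149},{"x":270,"y":-175,"z":5},{"x":300,"y":-195,"z":10}]' 20 && python3 -m inch '[{"x":30,"y":-20},{"x":65,"y":-43,"z":10},{"x":100,"y":-66,"z":15},{"x":125,"y":-82,"z":20},{"x":137,"y":-91,"z":30},{"x":137,"y":-91,"z":30},{"x":137,"y":-91,"z":30},{"x":137,"y":-91,"z":30}]'
python3 - <<'E'
from h import *
s=state();print(s["qpos"].round(3),s["tool_rot"],s["ft_force"],shift((.5185,-.1955,.19)))
t=capture("top");v=capture("scene")
a=cv2.resize(t[165:245,340:430],(450,400),interpolation=cv2.INTER_CUBIC)
b=cv2.resize(v[120:200,325:395],(350,400),interpolation=cv2.INTER_CUBIC);cv2.imwrite("pics/z2.png",np.hstack([a,b]))
E
```

```text
[-1.372  0.277 -0.028  1.268 -0.     1.467] [ 9.88635745e-01  1.50327165e-01 -5.90739806e-05 -1.05041976e-03] [-0.02510896 -0.34834308 -0.34008441] [ 436.9 -283.4   40.9]invalid input
```

View pics/z2.png

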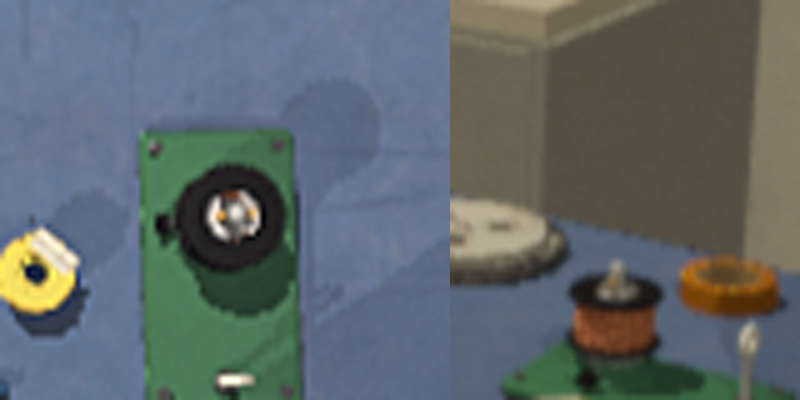

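The call was refused and the arm hasn't moved: the picture only shows the scene as it was. I'll try again with complete rows.

```bash
python3 -m inch '[{"x":30,"y":-20,"z":0,"ax":0,"ay":0,"az":0,"jaw":1},{"x":70,"y":-45,"z":0,"ax":0,"ay":0,"az":0,"jaw":1},{"x":110,"y":-71,"z":0,"ax":0,"ay":0,"az":0,"jaw":1},{"x":150,"y":-97,"z":0,"ax":0,"ay":0,"az":0,"jaw":1},{"x":190,"y":-123,"z":0,"ax":0,"ay":0,"az":0,"jaw":1},{"x":230,"y":-149,"z":0,"ax":0,"ay":0,"az":0,"jaw":1},{"x":270,"y":-175,"z":5,"ax":0,"ay":0,"az":0,"jaw":1},{"x":300,"y":-195,"z":10,"ax":0,"ay":0,"az":0,"jaw":1}]' 20
```

```text
time: 1.0
ee_pos: [0.4155, -0.3192, 0.2214]
tool_rot: [0.989, 0.151, 0.0, 0.0]
ft_force: [0.5, 0.2, 0.2]
gripper_width: 0.0854
grip_force: 0.0
```

```bash
python3 -m inch '[{"x":30,"y":-20,"z":0,"ax":0,"ay":0,"az":0,"jaw":1},{"x":65,"y":-43,"z":10,"ax":0,"ay":0,"az":0,"jaw":1},{"x":100,"y":-66,"z":15,"ax":0,"ay":0,"az":0,"jaw":1},{"x":125,"y":-82,"z":20,"ax":0,"ay":0,"az":0,"jaw":1},{"x":136,"y":-88,"z":30,"ax":0,"ay":0,"az":0,"jaw":1},{"x":136,"y":-88,"z":30,"ax":0,"ay":0,"az":0,"jaw":1},{"x":136,"y":-88,"z":30,"ax":0,"ay":0,"az":0,"jaw":1},{"x":136,"y":-88,"z":30,"ax":0,"ay":0,"az":0,"jaw":1}]'
python3 - <<'E'
from h import *
s=state();print(s["qpos"].round(3),s["tool_rot"],s["ft_force"],shift((.5185,-.1955,.19)))
t=capture("top");v=capture("scene")
a=cv2.resize(t[165:245,340:430],(450,400),interpolation=cv2.INTER_CUBIC)
b=cv2.resize(v[120:200,325:395],(350,400),interpolation=cv2.INTER_CUBIC);cv2.imwrite("pics/z3.png",np.hstack([a,b]))
E
```

```text
time: 1.8
ee_pos: [0.5173, -0.198, 0.1915]
tool_rot: [0.989, 0.15, -0.0, 0.0]
ft_force: [0.5, 0.4, 0.6]
gripper_width: 0.0853
grip_force: 0.0
[-0.482  0.176 -0.239  1.156 -0.     2.359] [ 9.88758025e-01  1.49524275e-01 -1.65977810e-04  1.78966487e-04] [0.47772982 0.40720629 0.55502459] [ 1.9 -2.1  1.5]
```

View pics/z3.png

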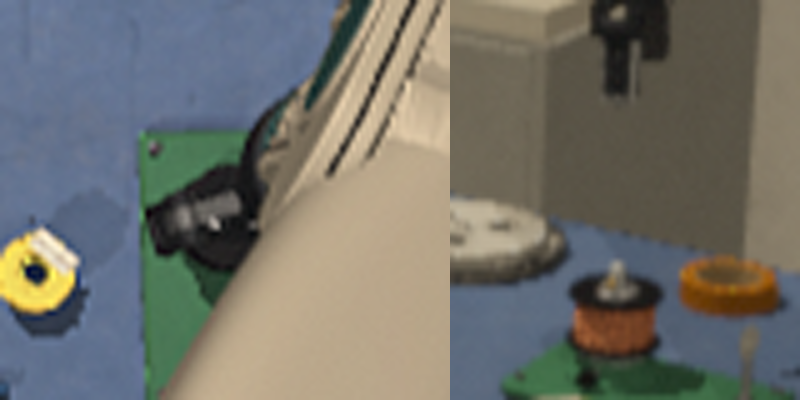

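The gripper is above the spool. Descending.

```bash
python3 -m inch '[{"x":2,"y":-2,"z":35,"ax":0,"ay":0,"az":0,"jaw":1},{"x":2,"y":-2,"z":70,"ax":0,"ay":0,"az":0,"jaw":1},{"x":2,"y":-2,"z":100,"ax":0,"ay":0,"az":0,"jaw":1},{"x":2,"y":-2,"z":125,"ax":0,"ay":0,"az":0,"jaw":1},{"x":2,"y":-2,"z":145,"ax":0,"ay":0,"az":0,"jaw":1},{"x":2,"y":-2,"z":159,"ax":0,"ay":0,"az":0,"jaw":1},{"x":2,"y":-2,"z":159,"ax":0,"ay":0,"az":0,"jaw":1},{"x":2,"y":-2,"z":159,"ax":0,"ay":0,"az":0,"jaw":1}]'
python3 - <<'E'
from h import *
s=state();print(s["ft_force"].round(2),s["moment"].round(3),shift((.5185,-.1955,.032)))
v=capture("scene");cv2.imwrite("pics/z4.png",cv2.resize(v[140:215,325:405],(640,600),interpolation=cv2.INTER_CUBIC))
E
```

```text
time: 2.7
ee_pos: [0.5196, -0.195, 0.0329]
tool_rot: [0.989, 0.15, 0.0, 0.0]
ft_force: [0.2, -0.8, 0.1]
gripper_width: 0.0852
grip_force: 0.0
[ 0.19 -0.78  0.14] [-0.013  0.039  0.052] [-1.2  0.1  0.9]
```

View pics/z4.png

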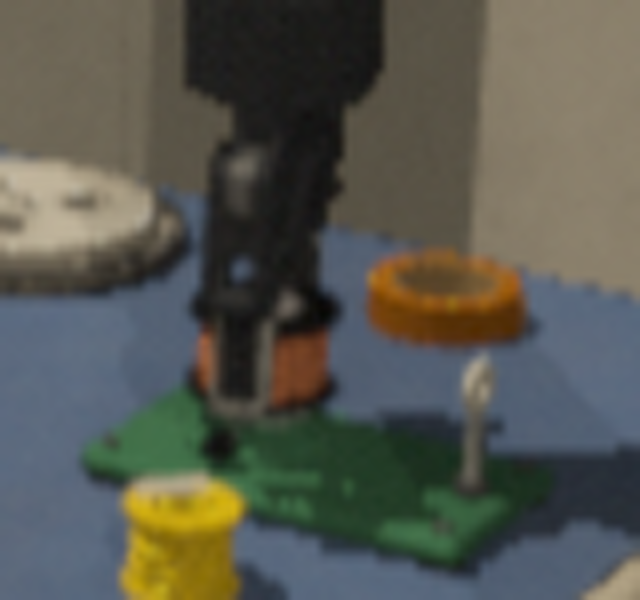

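The fingers straddle the spool: one pad is visible at (245,355), level with the winding. Closing.

```bash
python3 -m inch '[{"x":-1,"y":0,"z":0,"ax":0,"ay":0,"az":0,"jaw":0.9},{"x":-1,"y":0,"z":0,"ax":0,"ay":0,"az":0,"jaw":0.8},{"x":-1,"y":0,"z":0,"ax":0,"ay":0,"az":0,"jaw":0.72},{"x":-1,"y":0,"z":0,"ax":0,"ay":0,"az":0,"jaw":0.6},{"x":-1,"y":0,"z":0,"ax":0,"ay":0,"az":0,"jaw":0.5},{"x":-1,"y":0,"z":0,"ax":0,"ay":0,"az":0,"jaw":0.5},{"x":-1,"y":0,"z":0,"ax":0,"ay":0,"az":0,"jaw":0.5},{"x":-1,"y":0,"z":0,"ax":0,"ay":0,"az":0,"jaw":0.5}]' 30
python3 - <<'E'
from h import *
s=state();print(s["ft_force"].round(2),s["moment"].round(3),s["ee_pos"])
E
```

```text
time: 3.55
ee_pos: [0.5193, -0.1959, 0.0339]
tool_rot: [0.989, 0.15, 0.001, 0.001]
ft_force: [-2.1, -1.3, 6.0]
gripper_width: 0.0589
grip_force: 30.8
[-2.07 -1.29  5.95] [-0.381  0.304  0.053] [ 0.51931603 -0.19593741  0.03390051]
```

```bash
python3 -m inch '[{"x":0,"y":0,"z":-1,"ax":0,"ay":0,"az":0,"jaw":0.5},{"x":0,"y":0,"z":-2,"ax":0,"ay":0,"az":0,"jaw":0.5},{"x":0,"y":0,"z":-3,"ax":0,"ay":0,"az":0,"jaw":0.5},{"x":0,"y":0,"z":-3,"ax":0,"ay":0,"az":0,"jaw":0.5},{"x":0,"y":0,"z":-3,"ax":0,"ay":0,"az":0,"jaw":0.5},{"x":0,"y":0,"z":-3,"ax":0,"ay":0,"az":0,"jaw":0.5},{"x":0,"y":0,"z":-3,"ax":0,"ay":0,"az":0,"jaw":0.5},{"x":0,"y":0,"z":-3,"ax":0,"ay":0,"az":0,"jaw":0.5}]'
python3 - <<'E'
from h import *
s=state();print(s["ft_force"].round(2),s["moment"].round(3),s["ee_pos"])
E
```

```text
time: 4.35
ee_pos: [0.5183, -0.1947, 0.0352]
tool_rot: [0.989, 0.15, -0.0, -0.0]
ft_force: [0.5, 0.5, -1.7]
gripper_width: 0.0585
grip_force: 32.5
[ 0.47  0.52 -1.65] [0.024 0.001 0.011] [ 0.51827369 -0.19470056  0.03524137]
```

```bash
python3 -m inch '[{"x":0,"y":0,"z":0,"ax":0,"ay":0,"az":-0.14,"jaw":0.5},{"x":0,"y":0,"z":0,"ax":0,"ay":0,"az":-0.28,"jaw":0.5},{"x":0,"y":0,"z":0,"ax":0,"ay":0,"az":-0.42,"jaw":0.5},{"x":0,"y":0,"z":0,"ax":0,"ay":0,"az":-0.56,"jaw":0.5},{"x":0,"y":0,"z":0,"ax":0,"ay":0,"az":-0.7,"jaw":0.5},{"x":0,"y":0,"z":0,"ax":0,"ay":0,"az":-0.84,"jaw":0.5},{"x":0,"y":0,"z":0,"ax":0,"ay":0,"az":-0.98,"jaw":0.5},{"x":0,"y":0,"z":0,"ax":0,"ay":0,"az":-1.1,"jaw":0.5}]'
python3 - <<'E'
from h import *
s=state();print(s["ft_force"].round(2),s["moment"].round(3),s["ee_pos"],s["qpos"].round(3))
E
```

```text
time: 5.15
ee_pos: [0.5187, -0.1953, 0.0355]
tool_rot: [0.763, 0.647, -0.0, 0.001]
ft_force: [0.7, -0.7, -2.7]
gripper_width: 0.059
grip_force: 32.5
[ 0.66 -0.72 -2.66] [-0.227 -0.094 -0.019] [ 0.5186866  -0.19528904  0.03550852] [-4.760e-01  3.310e-01 -4.080e-01  8.310e-01 -1.000e-03  1.258e+00]
```

```bash
python3 -m inch '[{"x":0,"y":0,"z":0,"ax":0,"ay":0,"az":-0.12,"jaw":0.5},{"x":0,"y":0,"z":0,"ax":0,"ay":0,"az":-0.24,"jaw":0.5},{"x":0,"y":0,"z":0,"ax":0,"ay":0,"az":-0.36,"jaw":0.5},{"x":0,"y":0,"z":-1,"ax":0,"ay":0,"az":-0.36,"jaw":0.5},{"x":0,"y":0,"z":-2,"ax":0,"ay":0,"az":-0.36,"jaw":0.5},{"x":0,"y":0,"z":-3,"ax":0,"ay":0,"az":-0.36,"jaw":0.5},{"x":0,"y":0,"z":-3,"ax":0,"ay":0,"az":-0.36,"jaw":0.5},{"x":0,"y":0,"z":-3,"ax":0,"ay":0,"az":-0.36,"jaw":0.5}]'
python3 - <<'E'
from h import *
s=state();print(s["ft_force"].round(2),s["moment"].round(3),s["ee_pos"],s["qpos"].round(3))
E
```

```text
time: 5.95
ee_pos: [0.519, -0.195, 0.0387]
tool_rot: [0.637, 0.771, 0.0, 0.001]
ft_force: [3.0, -1.0, -2.1]
gripper_width: 0.0586
grip_force: 33.0
[ 3.05 -1.   -2.13] [-0.181 -0.489  0.015] [ 0.5189516  -0.19499361  0.03866252] [-0.476  0.327 -0.405  0.837  0.     0.904]
```

```bash
python3 -m inch '[{"x":0,"y":0,"z":-0.5,"ax":0,"ay":0,"az":0,"jaw":0.5},{"x":0,"y":0,"z":-1,"ax":0,"ay":0,"az":0,"jaw":0.5},{"x":0,"y":0,"z":-1.5,"ax":0,"ay":0,"az":0,"jaw":0.5},{"x":0,"y":0,"z":-2,"ax":0,"ay":0,"az":0,"jaw":0.5},{"x":0,"y":0,"z":-2.5,"ax":0,"ay":0,"az":0,"jaw":0.5},{"x":0,"y":0,"z":-3,"ax":0,"ay":0,"az":0,"jaw":0.5},{"x":0,"y":0,"z":-3,"ax":0,"ay":0,"az":0,"jaw":0.5},{"x":0,"y":0,"z":-3,"ax":0,"ay":0,"az":0,"jaw":0.5}]'
python3 - <<'E'
from h import *
s=state();print(s["ft_force"].round(2),s["moment"].round(3),s["ee_pos"],s["qpos"].round(3))
E
```

```text
time: 6.75
ee_pos: [0.5188, -0.1949, 0.0414]
tool_rot: [0.636, 0.771, 0.0, 0.0]
ft_force: [5.5, -1.3, -4.4]
gripper_width: 0.0583
grip_force: 33.3
[ 5.47 -1.27 -4.37] [-0.293 -0.824  0.009] [ 0.51880047 -0.1948927   0.04144671] [-0.476  0.323 -0.403  0.844  0.     0.904]
```

```bash
python3 -m inch '[{"x":0,"y":0.5,"z":0,"ax":0,"ay":0,"az":0,"jaw":0.5},{"x":0,"y":1,"z":0,"ax":0,"ay":0,"az":0,"jaw":0.5},{"x":0,"y":1.5,"z":0,"ax":0,"ay":0,"az":0,"jaw":0.5},{"x":0,"y":1.5,"z":0,"ax":0,"ay":0,"az":0,"jaw":0.5},{"x":0,"y":1.5,"z":0,"ax":0,"ay":0,"az":0,"jaw":0.5},{"x":0,"y":1.5,"z":0,"ax":0,"ay":0,"az":0,"jaw":0.5},{"x":0,"y":1.5,"z":0,"ax":0,"ay":0,"az":0,"jaw":0.5},{"x":0,"y":1.5,"z":0,"ax":0,"ay":0,"az":0,"jaw":0.5}]'
python3 - <<'E'
from h import *
s=state();print(s["ft_force"].round(2),s["moment"].round(3),s["ee_pos"],s["qpos"].round(3))
v=capture("scene");cv2.imwrite("pics/z5.png",cv2.resize(v[150:210,325:405],(800,600),interpolation=cv2.INTER_CUBIC))
E
```

```text
time: 7.55
ee_pos: [0.5192, -0.1946, 0.0413]
tool_rot: [0.637, 0.771, -0.0, -0.0]
ft_force: [-1.1, -3.9, -1.3]
gripper_width: 0.0587
grip_force: 33.5
[-1.1  -3.86 -1.35] [-0.719  0.143 -0.02 ] [ 0.51923885 -0.19458768  0.04125726] [-0.475  0.325 -0.401  0.846 -0.001  0.905]
```

View pics/z5.png

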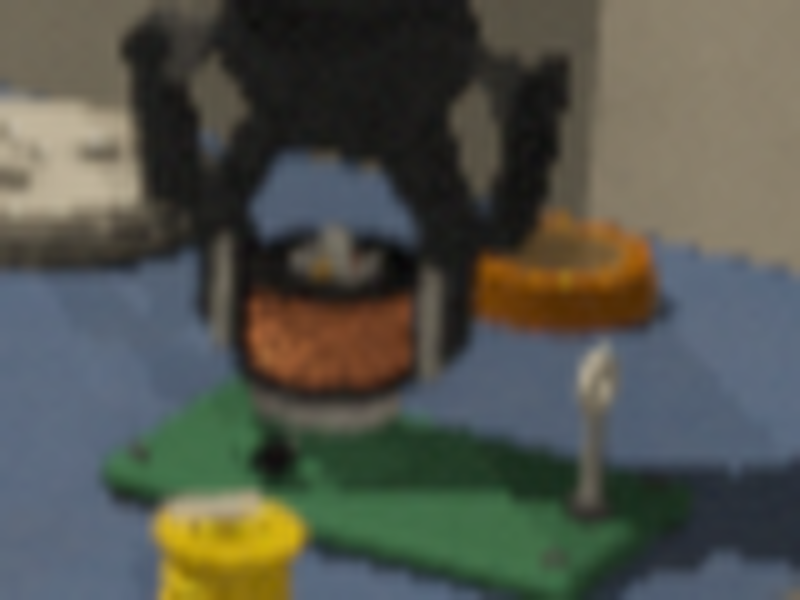

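The spool has risen in the jaws: the disc beneath it shows at (330,400), and the arbor tip stands at (335,240). The pull is light. I'll ease the sideways force and draw it further up.

```bash
python3 -m inch '[{"x":-0.4,"y":-0.1,"z":0,"ax":0,"ay":0,"az":0,"jaw":0.5},{"x":-0.8,"y":-0.2,"z":0,"ax":0,"ay":0,"az":0,"jaw":0.5},{"x":-0.8,"y":-0.2,"z":-0.5,"ax":0,"ay":0,"az":0,"jaw":0.5},{"x":-0.8,"y":-0.2,"z":-1,"ax":0,"ay":0,"az":0,"jaw":0.5},{"x":-0.8,"y":-0.2,"z":-1.5,"ax":0,"ay":0,"az":0,"jaw":0.5},{"x":-0.8,"y":-0.2,"z":-2,"ax":0,"ay":0,"az":0,"jaw":0.5},{"x":-0.8,"y":-0.2,"z":-2,"ax":0,"ay":0,"az":0,"jaw":0.5},{"x":-0.8,"y":-0.2,"z":-2,"ax":0,"ay":0,"az":0,"jaw":0.5}]'
python3 - <<'E'
from h import *
s=state();print(s["ft_force"].round(2),s["moment"].round(3),s["ee_pos"],s["qpos"].round(3))
E
```

```text
time: 8.4
ee_pos: [0.5197, -0.195, 0.0434]
tool_rot: [0.636, 0.771, 0.0, -0.0]
ft_force: [-0.4, -0.0, -1.1]
gripper_width: 0.0591
grip_force: 33.5
[-0.41 -0.04 -1.07] [-0.003  0.049  0.001] [ 0.51972975 -0.19498289  0.04335759] [-0.476  0.323 -0.399  0.85   0.001  0.904]
```

No lateral force remains and it has lifted about 8 mm, so the slots are past the pin. Continuing straight up.

```bash
python3 -m inch '[{"x":0,"y":0,"z":-1,"ax":0,"ay":0,"az":0,"jaw":0.5},{"x":0,"y":0,"z":-2,"ax":0,"ay":0,"az":0,"jaw":0.5},{"x":0,"y":0,"z":-3,"ax":0,"ay":0,"az":0,"jaw":0.5},{"x":0,"y":0,"z":-4,"ax":0,"ay":0,"az":0,"jaw":0.5},{"x":0,"y":0,"z":-5.5,"ax":0,"ay":0,"az":0,"jaw":0.5},{"x":0,"y":0,"z":-7,"ax":0,"ay":0,"az":0,"jaw":0.5},{"x":0,"y":0,"z":-7,"ax":0,"ay":0,"az":0,"jaw":0.5},{"x":0,"y":0,"z":-7,"ax":0,"ay":0,"az":0,"jaw":0.5}]'
python3 - <<'E'
from h import *
s=state();print(s["ft_force"].round(2),s["moment"].round(3),s["ee_pos"],s["qpos"].round(3))
v=capture("scene");cv2.imwrite("pics/z6.png",cv2.resize(v[150:210,325:405],(800,600),interpolation=cv2.INTER_CUBIC))
E
```

```text
time: 9.2
ee_pos: [0.5198, -0.1953, 0.0504]
tool_rot: [0.636, 0.771, 0.0, 0.0]
ft_force: [0.3, 0.9, -1.4]
gripper_width: 0.0588
grip_force: 33.5
[ 0.27  0.89 -1.42] [ 0.029 -0.    -0.004] [ 0.51979926 -0.19529725  0.05042043] [-0.476  0.314 -0.393  0.864  0.     0.904]
```

View pics/z6.png

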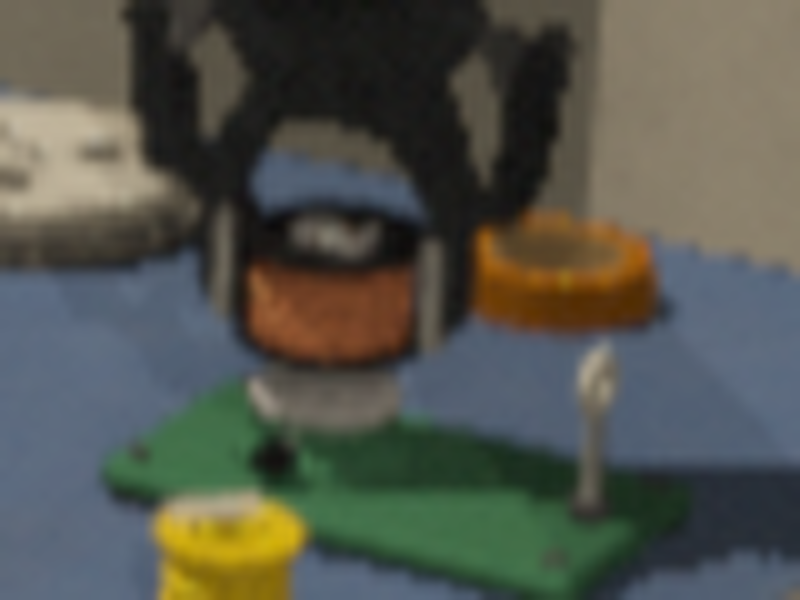

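The spool is clearly rising off the disc, with the arbor tip about level with the insert at (335,235). Lifting the rest of the way.

```bash
python3 -m inch '[{"x":0,"y":0,"z":-3,"ax":0,"ay":0,"az":0,"jaw":0.5},{"x":0,"y":0,"z":-6,"ax":0,"ay":0,"az":0,"jaw":0.5},{"x":0,"y":0,"z":-9,"ax":0,"ay":0,"az":0,"jaw":0.5},{"x":0,"y":0,"z":-12,"ax":0,"ay":0,"az":0,"jaw":0.5},{"x":0,"y":0,"z":-15,"ax":0,"ay":0,"az":0,"jaw":0.5},{"x":0,"y":0,"z":-18,"ax":0,"ay":0,"az":0,"jaw":0.5},{"x":0,"y":0,"z":-21,"ax":0,"ay":0,"az":0,"jaw":0.5},{"x":0,"y":0,"z":-24,"ax":0,"ay":0,"az":0,"jaw":0.5}]'
```

```text
time: 10.05
ee_pos: [0.5197, -0.1953, 0.0746]
tool_rot: [0.636, 0.771, 0.0, -0.0]
ft_force: [-0.2, 0.1, -1.7]
gripper_width: 0.0587
grip_force: 33.5
```

```bash
python3 -m inch '[{"x":0,"y":0,"z":-5,"ax":0,"ay":0,"az":0,"jaw":0.5},{"x":0,"y":0,"z":-10,"ax":0,"ay":0,"az":0,"jaw":0.5},{"x":0,"y":0,"z":-16,"ax":0,"ay":0,"az":0,"jaw":0.5},{"x":0,"y":0,"z":-25,"ax":0,"ay":0,"az":0,"jaw":0.5},{"x":0,"y":0,"z":-37,"ax":0,"ay":0,"az":0,"jaw":0.5},{"x":0,"y":0,"z":-50,"ax":0,"ay":0,"az":0,"jaw":0.5},{"x":0,"y":0,"z":-62,"ax":0,"ay":0,"az":0,"jaw":0.5},{"x":0,"y":0,"z":-70,"ax":0,"ay":0,"az":0,"jaw":0.5}]'
python3 - <<'E'
from h import *
print(shift((.510,.206,.12)),shift((.510,.206,.002)),state()["qpos"].round(2))
t=cv2.imread("pics/top0.png")
# tray corners at rim by mask of the rim/floor; grey spool top
print(ray("top",279.5,215,.038)); 
for p in((.510,.206,.022),(.4948,.1025,.021)):print(proj("top",p))
E
```

```text
time: 10.85
ee_pos: [0.5205, -0.1957, 0.1463]
tool_rot: [0.636, 0.771, 0.0, 0.001]
ft_force: [-0.0, -0.5, -1.3]
gripper_width: 0.0586
grip_force: 33.5
[396.4  65.9  25.8] [396.6  65.7 143.8] [-0.48  0.21 -0.29  1.06  0.    0.9 ]
[0.5034359  0.10679637 0.038     ]
[245.74543092 213.29974939]
[281.46073365 218.40265853]
```

```bash
python3 -m inch '[{"x":10,"y":1,"z":0,"ax":0,"ay":0,"az":0,"jaw":0.5},{"x":28,"y":4,"z":0,"ax":0,"ay":0,"az":0,"jaw":0.5},{"x":55,"y":9,"z":0,"ax":0,"ay":0,"az":0,"jaw":0.5},{"x":85,"y":14,"z":0,"ax":0,"ay":0,"az":0,"jaw":0.5},{"x":115,"y":19,"z":0,"ax":0,"ay":0,"az":0,"jaw":0.5},{"x":145,"y":24,"z":0,"ax":0,"ay":0,"az":0,"jaw":0.5},{"x":175,"y":29,"z":0,"ax":0,"ay":0,"az":0,"jaw":0.5},{"x":205,"y":34,"z":0,"ax":0,"ay":0,"az":0,"jaw":0.5}]' && python3 -m inch '[{"x":30,"y":5,"z":0,"ax":0,"ay":0,"az":0,"jaw":0.5},{"x":60,"y":10,"z":0,"ax":0,"ay":0,"az":0,"jaw":0.5},{"x":90,"y":15,"z":0,"ax":0,"ay":0,"az":0,"jaw":0.5},{"x":120,"y":20,"z":0,"ax":0,"ay":0,"az":0,"jaw":0.5},{"x":150,"y":25,"z":0,"ax":0,"ay":0,"az":0,"jaw":0.5},{"x":172,"y":29,"z":0,"ax":0,"ay":0,"az":0,"jaw":0.5},{"x":185,"y":31,"z":10,"ax":0,"ay":0,"az":0,"jaw":0.5},{"x":191,"y":32,"z":20,"ax":0,"ay":0,"az":0,"jaw":0.5}]'
python3 - <<'E'
from h import *
s=state();print(s["qpos"].round(2),shift((.510,.206,.04)))
v=capture("scene");w=capture("top");cv2.imwrite("pics/z7.png",np.hstack([cv2.resize(v[170:290,240:350],(400,436),interpolation=cv2.INTER_CUBIC),cv2.resize(w[165:265,215:307],(400,436),interpolation=cv2.INTER_CUBIC)]))
E
```

```text
time: 11.65
ee_pos: [0.5124, 0.0152, 0.1433]
tool_rot: [0.636, 0.772, -0.0, -0.001]
ft_force: [-0.4, -0.0, -2.8]
gripper_width: 0.0586
grip_force: 33.5
time: 12.45
ee_pos: [0.5081, 0.2076, 0.1231]
tool_rot: [0.636, 0.772, -0.0, -0.0]
ft_force: [-0.0, -0.3, -2.7]
gripper_width: 0.0587
grip_force: 33.5
[ 0.27  0.22 -0.33  1.01  0.    1.65] [-1.9  1.7 83.1]
```

View pics/z7.png

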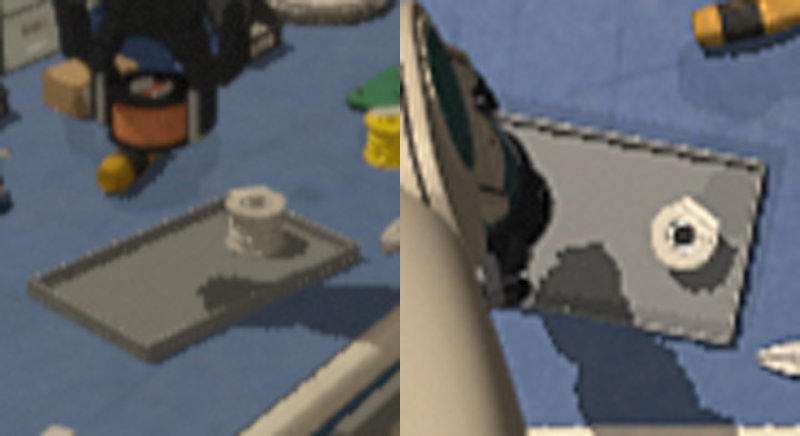

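The spool is held level, and the tray is free below it. The grey spool stands at (257,220) in the left crop. I'll cross-check the tray corners from the scene view.

```bash
python3 - <<'E'
from h import *
for u,v in((28,282),(150,348),(358,238)):print(ray("scene",240+u/3.636,170+v/3.636,.014))
E
python3 -m inch '[{"x":-2,"y":2,"z":10,"ax":0,"ay":0,"az":0,"jaw":0.5},{"x":-2,"y":2,"z":28,"ax":0,"ay":0,"az":0,"jaw":0.5},{"x":-2,"y":2,"z":46,"ax":0,"ay":0,"az":0,"jaw":0.5},{"x":-2,"y":2,"z":62,"ax":0,"ay":0,"az":0,"jaw":0.5},{"x":-2,"y":2,"z":75,"ax":0,"ay":0,"az":0,"jaw":0.5},{"x":-2,"y":2,"z":83,"ax":0,"ay":0,"az":0,"jaw":0.5},{"x":-2,"y":2,"z":83,"ax":0,"ay":0,"az":0,"jaw":0.5},{"x":-2,"y":2,"z":83,"ax":0,"ay":0,"az":0,"jaw":0.5}]'
```

```text
[0.57706426 0.25747854 0.014     ]
[0.45601669 0.27889859 0.014     ]
[0.42468184 0.07244638 0.014     ]
time: 13.35
ee_pos: [0.5121, 0.2043, 0.0415]
tool_rot: [0.637, 0.771, 0.0, 0.0]
ft_force: [0.1, 0.3, -1.7]
gripper_width: 0.0586
grip_force: 33.5
```

```bash
python3 -m inch '[{"x":0,"y":0,"z":6,"ax":0,"ay":0,"az":0,"jaw":0.5},{"x":0,"y":0,"z":13,"ax":0,"ay":0,"az":0,"jaw":0.5},{"x":0,"y":0,"z":19,"ax":0,"ay":0,"az":0,"jaw":0.5},{"x":0,"y":0,"z":24,"ax":0,"ay":0,"az":0,"jaw":0.5},{"x":0,"y":0,"z":28,"ax":0,"ay":0,"az":0,"jaw":0.5},{"x":0,"y":0,"z":31,"ax":0,"ay":0,"az":0,"jaw":0.5},{"x":0,"y":0,"z":33,"ax":0,"ay":0,"az":0,"jaw":0.5},{"x":0,"y":0,"z":33,"ax":0,"ay":0,"az":0,"jaw":0.5}]'&& python3 -m inch '[{"x":0,"y":0,"z":0.5,"ax":0,"ay":0,"az":0,"jaw":0.5},{"x":0,"y":0,"z":1,"ax":0,"ay":0,"az":0,"jaw":0.5},{"x":0,"y":0,"z":1.5,"ax":0,"ay":0,"az":0,"jaw":0.5},{"x":0,"y":0,"z":2,"ax":0,"ay":0,"az":0,"jaw":0.5},{"x":0,"y":0,"z":2.5,"ax":0,"ay":0,"az":0,"jaw":0.5},{"x":0,"y":0,"z":3,"ax":0,"ay":0,"az":0,"jaw":0.5},{"x":0,"y":0,"z":3,"ax":0,"ay":0,"az":0,"jaw":0.5},{"x":0,"y":0,"z":3,"ax":0,"ay":0,"az":0,"jaw":0.5}]'
```

```text
time: 14.15
ee_pos: [0.5115, 0.2044, 0.008]
tool_rot: [0.636, 0.771, -0.0, -0.0]
ft_force: [-0.3, 0.3, -1.7]
gripper_width: 0.0587
grip_force: 33.5
time: 14.95
ee_pos: [0.5117, 0.2044, 0.0053]
tool_rot: [0.636, 0.771, -0.0, 0.0]
ft_force: [0.8, 1.2, -0.8]
gripper_width: 0.0587
grip_force: 33.5
```

```bash
python3 -m inch '[{"x":0,"y":0,"z":0.3,"ax":0,"ay":0,"az":0,"jaw":0.5},{"x":0,"y":0,"z":0.6,"ax":0,"ay":0,"az":0,"jaw":0.5},{"x":0,"y":0,"z":0.9,"ax":0,"ay":0,"az":0,"jaw":0.5},{"x":0,"y":0,"z":1.2,"ax":0,"ay":0,"az":0,"jaw":0.5},{"x":0,"y":0,"z":1.5,"ax":0,"ay":0,"az":0,"jaw":0.5},{"x":0,"y":0,"z":1.5,"ax":0,"ay":0,"az":0,"jaw":0.5},{"x":0,"y":0,"z":1.5,"ax":0,"ay":0,"az":0,"jaw":0.5},{"x":0,"y":0,"z":1.5,"ax":0,"ay":0,"az":0,"jaw":0.5}]'
```

```text
time: 15.75
ee_pos: [0.5117, 0.2045, 0.0038]
tool_rot: [0.636, 0.771, 0.0, -0.0]
ft_force: [0.3, -0.4, -2.5]
gripper_width: 0.059
grip_force: 33.5
```

```bash
python3 -m inch '[{"x":0,"y":0,"z":0.3,"ax":0,"ay":0,"az":0,"jaw":0.5},{"x":0,"y":0,"z":0.6,"ax":0,"ay":0,"az":0,"jaw":0.5},{"x":0,"y":0,"z":0.9,"ax":0,"ay":0,"az":0,"jaw":0.5},{"x":0,"y":0,"z":1.2,"ax":0,"ay":0,"az":0,"jaw":0.5},{"x":0,"y":0,"z":1.5,"ax":0,"ay":0,"az":0,"jaw":0.5},{"x":0,"y":0,"z":1.5,"ax":0,"ay":0,"az":0,"jaw":0.5},{"x":0,"y":0,"z":1.5,"ax":0,"ay":0,"az":0,"jaw":0.5},{"x":0,"y":0,"z":1.5,"ax":0,"ay":0,"az":0,"jaw":0.5}]'
```

```text
time: 16.55
ee_pos: [0.5117, 0.2045, 0.0023]
tool_rot: [0.636, 0.771, -0.0, -0.0]
ft_force: [0.4, -1.2, -0.7]
gripper_width: 0.0586
grip_force: 33.5
```

```bash
python3 -m inch '[{"x":0,"y":0,"z":0.3,"ax":0,"ay":0,"az":0,"jaw":0.5},{"x":0,"y":0,"z":0.6,"ax":0,"ay":0,"az":0,"jaw":0.5},{"x":0,"y":0,"z":0.9,"ax":0,"ay":0,"az":0,"jaw":0.5},{"x":0,"y":0,"z":1.2,"ax":0,"ay":0,"az":0,"jaw":0.5},{"x":0,"y":0,"z":1.2,"ax":0,"ay":0,"az":0,"jaw":0.5},{"x":0,"y":0,"z":1.2,"ax":0,"ay":0,"az":0,"jaw":0.5},{"x":0,"y":0,"z":1.2,"ax":0,"ay":0,"az":0,"jaw":0.5},{"x":0,"y":0,"z":1.2,"ax":0,"ay":0,"az":0,"jaw":0.5}]'
```

```text
time: 17.35
ee_pos: [0.5118, 0.2045, 0.002]
tool_rot: [0.636, 0.771, 0.0, 0.0]
ft_force: [-3.7, -1.6, 6.7]
gripper_width: 0.0588
grip_force: 34.0
```

Contact is firm at TCP z = 2 mm, as expected. Easing off and opening part way.

```bash
python3 -m inch '[{"x":0,"y":0,"z":-0.6,"ax":0,"ay":0,"az":0,"jaw":0.5},{"x":0,"y":0,"z":-0.6,"ax":0,"ay":0,"az":0,"jaw":0.66},{"x":0,"y":0,"z":-0.6,"ax":0,"ay":0,"az":0,"jaw":0.69},{"x":0,"y":0,"z":-0.6,"ax":0,"ay":0,"az":0,"jaw":0.71},{"x":0,"y":0,"z":-0.6,"ax":0,"ay":0,"az":0,"jaw":0.74},{"x":0,"y":0,"z":-0.6,"ax":0,"ay":0,"az":0,"jaw":0.78},{"x":0,"y":0,"z":-0.6,"ax":0,"ay":0,"az":0,"jaw":0.82},{"x":0,"y":0,"z":-0.6,"ax":0,"ay":0,"az":0,"jaw":0.85}]'
```

```text
time: 18.15
ee_pos: [0.5118, 0.2045, 0.0016]
tool_rot: [0.636, 0.771, 0.0, 0.0]
ft_force: [1.1, 1.0, 0.4]
gripper_width: 0.0725
grip_force: 0.0
```

```bash
python3 -m inch '[{"x":0,"y":0,"z":-0.6,"ax":0,"ay":0,"az":0,"jaw":0.86},{"x":0,"y":0,"z":-4,"ax":0,"ay":0,"az":0,"jaw":0.86},{"x":0,"y":0,"z":-9,"ax":0,"ay":0,"az":0,"jaw":0.86},{"x":0,"y":0,"z":-16,"ax":0,"ay":0,"az":0,"jaw":0.86},{"x":0,"y":0,"z":-26,"ax":0,"ay":0,"az":0,"jaw":0.86},{"x":0,"y":0,"z":-38,"ax":0,"ay":0,"az":0,"jaw":0.86},{"x":0,"y":0,"z":-52,"ax":0,"ay":0,"az":0,"jaw":0.86},{"x":0,"y":0,"z":-70,"ax":0,"ay":0,"az":0,"jaw":0.86}]' && python3 -m inch '[{"x":0,"y":0,"z":-30,"ax":0,"ay":0,"az":0,"jaw":0.86},{"x":0,"y":0,"z":-60,"ax":0,"ay":0,"az":0,"jaw":0.86},{"x":0,"y":0,"z":-90,"ax":0,"ay":0,"az":0,"jaw":0.86},{"x":0,"y":0,"z":-100,"ax":0,"ay":0,"az":0,"jaw":0.86},{"x":0,"y":0,"z":-100,"ax":0,"ay":0,"az":0,"jaw":0.86},{"x":0,"y":0,"z":-100,"ax":0,"ay":0,"az":0,"jaw":0.86},{"x":0,"y":0,"z":-100,"ax":0,"ay":0,"az":0,"jaw":0.86},{"x":0,"y":0,"z":-100,"ax":0,"ay":0,"az":0,"jaw":0.86}]'
python3 - <<'E'
from h import *
v=capture("scene");cv2.imwrite("pics/z8.png",cv2.resize(v[150:275,240:400],(768,600),interpolation=cv2.INTER_CUBIC))
E
```

```text
time: 18.95
ee_pos: [0.5115, 0.2044, 0.0729]
tool_rot: [0.636, 0.771, -0.0, -0.0]
ft_force: [-0.3, -0.1, 1.1]
gripper_width: 0.0734
grip_force: 0.0
time: 19.75
ee_pos: [0.5104, 0.2041, 0.1699]
tool_rot: [0.636, 0.771, -0.001, -0.001]
ft_force: [0.5, -0.3, -1.0]
gripper_width: 0.0731
grip_force: 0.0
```

View pics/z8.png

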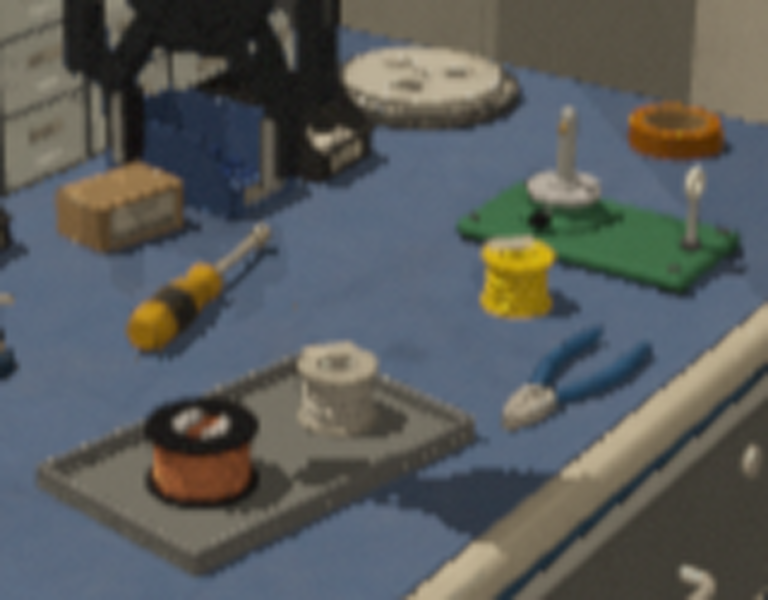

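The copper spool stands flat and upright in the tray at (203,450). It is clear of the grey spool at (338,390), the arbor is bare, and nothing else has moved. The gripper is clear, so I'm handing in.

```bash
python3 -c "
from plant import *
print(close_job())"
```

```text
the job is handed in; nothing more can be done
None
```

The copper spool came off the arbor with a light pull and now stands upright and flat in the tray, clear of the grey spool; the last picture shows nothing else moved, and I handed the job in at about 20 s of the 64 s limit.

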